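# Clamp a toy house in the ratchet clamp

## Task

Take the pale timber-framed toy house that stands in front of the crates and stand it upright and square in the empty bay of the ratchet clamp, between the rubber foot and the wooden stop, and let go of it. Then turn the clamp's black knob clockwise until the foot holds the house against the stop and the pawl has caught at a tooth with green showing on the gauge pin and no red, which is a push of 5 to 15 N; leave it caught there. Go gently: the ratchet does not go back and more than 20 N dents the house, and leave the round tower and the jar where they stand.

Things in the scene. Friction and masses are not known exactly. Their poses are not given: they have to be found in the camera images.
- house_mid (a point): Middle (54.5 mm above its foot) of the loose pale toy house with brown timber framing and gable roof, the only house on the free cloth in front of the crates; 60 g, 109 mm high. The walls measure 40 (own x) x 36 (own y) mm at the foot and widen to 47 x 43 mm at the eaves, 70 mm up; about 46 x 42 mm at mid height. z up.
- house: The same house; origin in the middle of its underside, axes as for house_mid.
- clamp: Ratchet clamp, fixed: plywood base 282 x 90 x 10 mm. Origin on the table under the knob's axis; own x points from the knob along the base to the wooden stop, z up. In own x: ratchet wheel (radius 38 mm, top 28 mm above the table) about 0, sprung red pawl at -45 to -35 mm, jaw block (top 56 mm above the table) 66 to 78 mm at the start, face of the rubber foot 120 +/- 12 mm at the start.
- stop_face (a point): Middle of the face of the wooden stop that looks at the foot, 42 mm above the table, 190 mm along the clamp's x; the stop is fixed, 64 mm wide, 26 mm deep, its top 65 mm above the table. Axes as the clamp's.
- bay (a point): Middle of the house's place, on top of the base (10 mm above the table), on the clamp's long axis, 29 mm before the stop face; axes as the clamp's. Fingers can reach down on both open sides (own +y and -y). The house may face any way that puts a pair of walls square to the clamp's x. Standing here it is about 6 mm clear of the stop and at least 5 mm clear of the foot.
- jaw: Wooden jaw block with bush, sprung rubber foot and gauge pin. Slides toward the stop, 30 mm per rad of the knob. Origin on the knob axis at the start, 10 mm above the table. How far bush and foot are screwed out of it differs by +/- 12 mm and is not measured: feel or see the foot meet the house. Foot spring 1.3 N/mm; the pin emerges behind the bush: white tip, green (5 to 15 N), then red.
- knob_grip (a point): Centre of the knob's black grip bar: 52 mm long (own x), 16 mm wide (own y), 32 mm high, on the upright knob axis, centre 85 mm and top 101 mm above the table; yellow dot at its +x end. Free all round; a disc of radius 20 mm below it tops out at 70 mm. Torque: about 0.045 Nm for the pawl, 0.04 Nm more or less by friction (it cancels if felt from both sides), and 0.03 Nm per N of push on the house.
- knob (a joint): Angle of knob and ratchet wheel (rad), 0 at the start, growing clockwise seen from above, at most 2.3. 30 teeth of 0.209 rad: the pawl holds at 0.01 + n x 0.209 and drops in within 0.03 past that. Let go between teeth, the loaded knob runs back to the last tooth caught. One tooth more presses the foot in by 6.3 mm, 8.2 N.
- round_tower: Bystander: loose pale round toy tower, 50 mm across, 106 mm high; origin in the middle of its underside.
- jar: Bystander: loose turned wooden jar with lid, 47 mm across, 73 mm high; origin in the middle of its underside.

How it is judged:
By the outcome, as a careful person would: the job done as asked, in the order asked, and still so for the second after the job is handed in, with the robot touching nothing.
It also fails if it takes over 61 s, if anything falls off the work surface, if the arm or the gripper's body presses on something with over 40 N, if the wrist force passes 120 N, or if a joint passes its speed limit or range.

## Robot

A 6-joint arm with a two-finger parallel gripper is mounted at the origin on a cart in front of the work surface, level with it; the furniture and walls round the work are solid. World frame = base frame: x ahead of the robot, y to its left, z up, the work surface at z = 0. Lengths are in m, angles in rad, forces in N, time in s.
With the tool pointing down it reaches from about 0.225 to 0.875 m from the base axis. Payload 3.4 kg.
Tool frame: the origin (TCP) lies where the fingers leave the gripper's body, on its centre line; the fingertips stand 73 mm ahead of it and the grasp point (between the pads) lies 54 mm ahead of it (manip.grip_point_offset is the distance from the TCP to the grasp point, in m); z points along the fingers, y is the line along which they close (so a half turn about z gives the same grasp; the last joint's range is limited). The gripper opens to 85 mm and grips with 20 to 120 N. Pads are 22 mm wide; open, the fingers measure 114 mm over their backs; the gripper's body (76 mm by 85 mm) begins 54 mm behind the grasp point. The pads swing forward as they close: fully open they stand 13 mm farther back than shut.
Start: joints at [-1.457, 0.276, 1.505, -0, 1.361, -0.121], TCP at [0.134, -0.559, 0.304] pointing down, gripper open.
Joint ranges: [-2.89, 2.89], [-0.75, 2.08], [0.22, 2.7], [-1.18, 4.32], [0.11, 2.71], [-2.7, 2.7]. Speed limits (rad/s): [2.57, 2.57, 3.14, 3.14, 3.14, 3.14].

## Interface

Orientations are given as a unit quaternion [w, x, y, z].
In Python, from rig import sensors, cams, manip, spotter gives the robot as it stands.
- The arm moves only by the tool drive_tool, never from a script. Its argument "targets" is a list of rows, each a list of 4 numbers: the shift along the world's x, y, z in m, then the turn about the world's z in degrees. In form: [[dx, dy, dz, spin], ...]. A call has exactly 5 rows; each row shifts and turns the commanded pose from where the row before left it; what a row does not reach is not made up. A row lasts 1/8 s, in which the tool goes at most 62.5 mm and 10.7 degrees, less where a joint would pass 70% of its speed; a pose out of reach is approached as far as the arm can. A call is refused whole if a number of a shift passes 0.0625 or a number of a turn 10.7, either way. A call with a gripper value outside its range is refused whole. "jaw" is the finger opening in m, from 0 to 0.0854, set as the call begins (left out, the last holds). The fingers move at their own pace and stop on an object; "force" is the grip in N (left out, the last holds). Time passes only in rows, so rows that do not move let the fingers close, or fill a call up. It gives the time, the measured TCP pose, the force and the opening at its end, in the units of the state.
- sensors.get_state(): the state, without advancing time (a new reading comes with each control period).
- cams.get_image(name): name is "side" or "top" or "wrist"; returns a dict with "color" (400x640x3 uint8, red, green, blue), "intrinsics" (3x3 intrinsics, pixels), "D" ([k1, k2, p1, p2, k3] as OpenCV has them; the pictures are not rectified), "R" (3x3) and "t" (3): a world point X has camera coordinates R X + t. Camera axes: x right, y down, z forward; pixel columns grow to the right and rows downward; lengths in m; the calibration is good to about 2 mm. A picture is of the moment at which its call begins. There is no depth.
- manip.sign_off(): hands the job in, once; it reports no verdict.
Trained networks look in the newest picture that a camera, given by its name, has taken for a name from the list of things; names that differ only in an ending like _2 or _b are one class to them, and where a whole thing is asked for, a point or a joint stands for the part that bears it (a point fixed in the world has none). Each returns a list of dicts, best first, with "score" (0 to 1); they miss things now and then, are a little off and sometimes report something else, mostly with a low value. They report only what shows in the picture. A call takes as long as a camera call.
- spotter.find_in(query, camera): "point" ([x, y, z] in m, in world coordinates, good to about 4 mm: the middle of the surface that is visible of it).
- spotter.landmark_of(query, camera): "point" ([x, y, z] in m, in world coordinates, good to about 4 mm: a listed point, or the origin of a listed thing).
The state is a dict: "clock": time; "qpos": joint angles; "qd": joint speeds; "effort": joint torques, N m; "position": TCP position; "ee_rot": TCP orientation; "contact_force": force on the tool from outside, world axes, zero at the start; "moment": the same for the moment, N m; "width": finger opening in m.
Only numpy, scipy, OpenCV 4.12 (cv2) and the standard library are available. Lean on these libraries where they do the work, as an engineer would, in place of code of your own. Each camera call takes 0.05 s, during which the arm holds its last target. There are 200 camera calls.

## Working session

There is one attempt and no reset: what is moved stays moved. The work goes in short steps, Python scripts to look and compute and a tool call to move; the robot and the scene stay as the last step left them, time stands still between calls to the robot, and variables do not carry over. Pictures are saved under pics/ and viewed, on a budget of 10 in all, crops included, one or two more only if the job needs it, and the job is handed in when it is done.

Besides the shell and the picture viewer there is one more tool, called after "Emit:" in YAML: its name, and indented under it one key for each argument. drive_tool: Moves the arm, as the interface text tells. Its arguments: {"type":"object","properties":{"targets":{"type":"array","items":{"type":"array","items":{"type":"number"}}},"jaw":{"type":"number"},"force":{"type":"number"}},"required":["targets"]}

```bash
ls; mkdir -p pics; cat > h.py <<'E'
import numpy as np,cv2
from rig import sensors,cams,manip,spotter
def snap(c,fn=None):
    im=cams.get_image(c)
    if fn: cv2.imwrite('pics/'+fn,cv2.cvtColor(im['color'],cv2.COLOR_RGB2BGR))
    return im
def proj(im,P):
    r,_=cv2.Rodrigues(np.array(im['R']))
    return cv2.projectPoints(np.array(P,float).reshape(-1,1,3),r,np.array(im['t'],float),np.array(im['intrinsics']),np.array(im['D'],float))[0].reshape(-1,2)
def ray(im,uv):
    p=cv2.undistortPoints(np.array(uv,float).reshape(-1,1,2),np.array(im['intrinsics']),np.array(im['D'],float)).reshape(-1,2)
    R=np.array(im['R']);t=np.array(im['t'])
    d=np.c_[p,np.ones(len(p))]@R
    return -R.T@t,d/np.linalg.norm(d,axis=1)[:,None]
def at_z(im,uv,z):
    c,d=ray(im,uv); return c+d*((z-c[2])/d[:,2])[:,None]
def tri(obs):
    A=np.zeros((3,3));b=np.zeros(3)
    for im,uv in obs:
        c,d=ray(im,[uv]);M=np.eye(3)-np.outer(d[0],d[0]);A+=M;b+=M@c
    return np.linalg.solve(A,b)
E
python3 - <<'E'
from h import *
np.set_printoptions(precision=4,suppress=True)
for c in ['side','top']:
    snap(c,c+'0.png')
    for q in ['house_mid','house','clamp','stop_face','bay','knob_grip','jaw','round_tower','jar']:
        print(c,q,[(np.round(r['point'],4).tolist(),round(r['score'],2)) for r in spotter.landmark_of(q,c)[:3]])
s=sensors.get_state();print(s['clock'],s['position'],s['ee_rot'],s['contact_force'],manip.grip_point_offset)
E
```

```text
pics
side house_mid []
side house [([0.4558, -0.2445, -0.0005], 0.56)]
side clamp [([0.4629, 0.1314, -0.0031], 0.65)]
side stop_face [([0.4764, -0.0532, 0.0417], 0.58)]
side bay [([0.468, -0.0256, 0.0114], 0.67)]
side knob_grip [([0.4642, 0.1307, 0.0856], 0.91)]
side jaw [([0.4628, 0.1354, 0.009], 0.66)]
side round_tower [([0.4578, 0.3218, -0.0001], 0.65)]
side jar [([0.439, -0.3777, -0.001], 0.6)]
top house_mid [([0.4595, -0.2437, 0.0556], 0.74)]
top house [([0.4574, -0.2499, 0.0017], 0.62)]
top clamp [([0.4581, 0.1279, -0.0002], 0.89)]
top stop_face [([0.4726, -0.0571, 0.0441], 0.81)]
top bay [([0.4709, -0.0268, 0.0073], 0.63)]
top knob_grip [([0.4616, 0.1339, 0.0831], 0.59)]
top jaw [([0.4583, 0.1312, 0.0091], 0.85), ([0.473, -0.0571, 0.0422], 0.25)]
top round_tower [([0.4541, 0.3193, -0.0], 0.62), ([0.4622, 0.1342, 0.0843], 0.42)]
top jar [([0.4367, -0.3818, -0.0006], 0.77)]
1.0 [ 0.1338 -0.5593  0.304 ] [ 0.0001  0.9931  0.1171 -0.    ] [ 0.1127 -0.1752 -0.1427] 0.0539
```

View pics/top0.png

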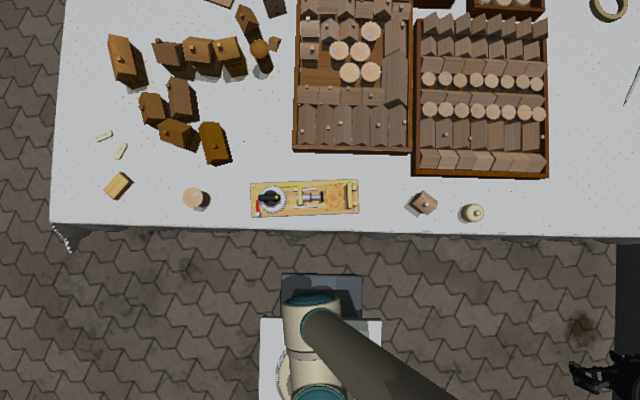

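View pics/side0.png

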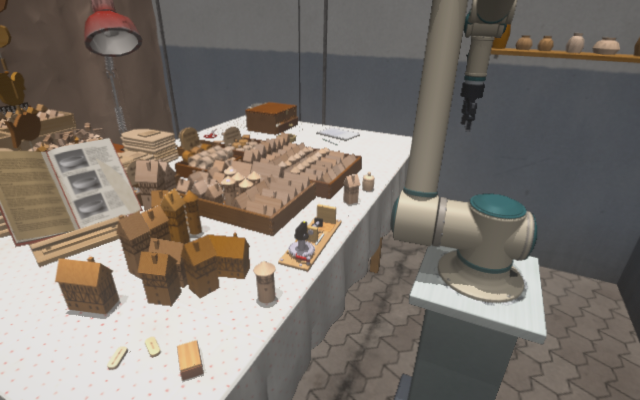

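The top view shows the house at about (424,203), turned roughly 35°, with the jar beside it at (472,212). The clamp spans (250–358, 180–217) with the tower at (195,198). The side view agrees. I'll move above the house for a wrist view.

Emit:
drive_tool:
  targets:
    - [0.03,0.03,0,0]
    - [0.03,0.03,0,0]
    - [0.03,0.03,0,0]
    - [0.03,0.03,0,0]
    - [0.03,0.03,0,0]

```text
clock: 1.62
position: [0.2846, -0.4082, 0.3041]
ee_rot: [0.0, 0.993, 0.117, 0.0]
contact_force: [-0.3, -0.9, 0.4]
width: 0.0853
```

Emit:
drive_tool:
  targets:
    - [0.03,0.03,0,0]
    - [0.03,0.03,0,0]
    - [0.03,0.03,0,0]
    - [0.03,0.03,0,0]
    - [0,0,0,0]

```text
clock: 2.25
position: [0.4053, -0.2874, 0.304]
ee_rot: [-0.0, 0.993, 0.119, 0.0]
contact_force: [-1.2, 0.1, 0.1]
width: 0.0856
```

```bash
python3 - <<'E'
from h import *
snap('wrist','w1.png')
for q in ['house_mid','house','jar','stop_face']:
    print(q,[(np.round(r['point'],4).tolist(),round(r['score'],2)) for r in spotter.landmark_of(q,'wrist')[:3]])
s=sensors.get_state();print(s['clock'],s['position'],s['ee_rot'],s['contact_force'])
E
```

```text
house_mid [([0.4635, -0.2457, 0.0541], 0.84)]
house [([0.4602, -0.2536, 0.0032], 0.78)]
jar [([0.4399, -0.3806, 0.0002], 0.94)]
stop_face [([0.4727, -0.0538, 0.0441], 0.84)]
2.5 [ 0.4031664  -0.28999201  0.3039337 ] [ 2.04896171e-04  9.93190450e-01  1.16501762e-01 -1.68416640e-04] [-0.43311697 -0.2579105  -0.2568108 ]
```

View pics/w1.png

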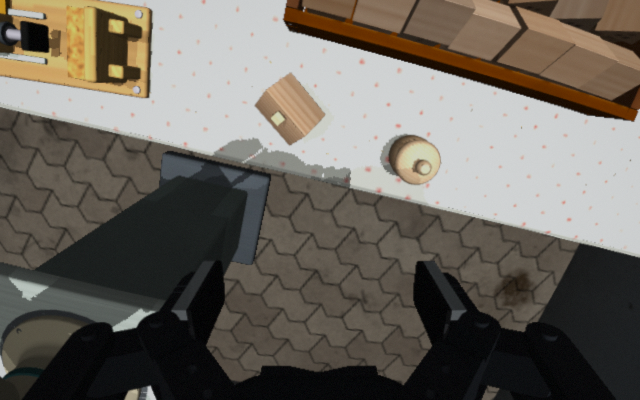

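The wrist view shows the house roof with corners at about (290,73), (326,110), (291,145) and (255,106). The jar is at (414,160) and the stop at about (97,45). Next I'll unproject the roof corners.

```bash
python3 - <<'E'
from h import *
im=snap('wrist'); np.set_printoptions(precision=4,suppress=True)
P=at_z(im,[(290,73),(326,110),(291,145),(255,106)],0.07);print(P,P.mean(0))
d=np.diff(np.r_[P,P[:1]],axis=0);print(np.linalg.norm(d,axis=1),np.degrees(np.arctan2(d[:,1],d[:,0])))
print('cam',ray(im,[(320,200)]))
top=cams.get_image('top')
c=cv2.resize(im['color'][55:165,230:350],None,fx=4,fy=4,interpolation=cv2.INTER_CUBIC)
c2=cv2.resize(top['color'][170:225,240:500],None,fx=3,fy=3,interpolation=cv2.INTER_CUBIC)
o=np.zeros((440+165,780,3),np.uint8);o[:440,:480]=c;o[440:,:780]=c2
cv2.imwrite('pics/c1.png',o[:600,:,::-1])
E
```

```text
[[ 0.4869 -0.2441  0.07  ]
 [ 0.4638 -0.2817  0.07  ]
 [ 0.4262 -0.258   0.07  ]
 [ 0.4527 -0.2198  0.07  ]] [ 0.4574 -0.2509  0.07  ]
[0.044  0.0445 0.0466 0.0419] [-121.5644  147.9098   55.2055  -35.5106]
cam (array([ 0.4823, -0.2707,  0.3737]), array([[-0.3163, -0.0793, -0.9453]]))
```

View pics/c1.png

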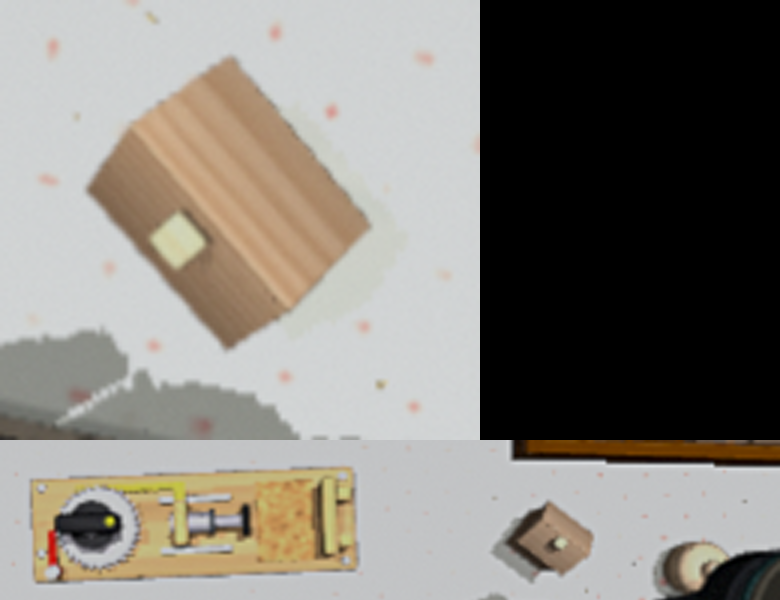

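The crop shows the ridge running from (263,85.5) to (303,132) in full-picture pixels, with roof corners (288,69), (323,112), (287,142), (252,102). In the top view the clamp base corners are about (251,183), (358,179), (359,213), (252,217).

```bash
python3 - <<'E'
from h import *
im=snap('wrist');top=cams.get_image('top'); np.set_printoptions(precision=4,suppress=True)
P=at_z(im,[(288,69),(322.75,111.75),(287,142),(252,102.2)],0.07);print(P,P.mean(0))
d=np.diff(np.r_[P,P[:1]],axis=0);print(np.linalg.norm(d,axis=1),np.degrees(np.arctan2(d[:,1],d[:,0])))
for z in (.07,.1,.109):
  R=at_z(im,[(263.2,85.5),(303,132)],z);e=R[1]-R[0];print(z,R.mean(0),np.linalg.norm(e),np.degrees(np.arctan2(e[1],e[0])))
# ridge ends in top crop: (549,503),(590,540) approx -> 
B=at_z(top,[(250.7,183.3),(357.7,179),(359,212.7),(252,217)],.01);print(B)
print('axis',np.degrees(np.arctan2(*( (B[1]+B[2]-B[0]-B[3])[[1,0]]))), 'side',np.degrees(np.arctan2(*((B[0]+B[1]-B[2]-B[3])[[1,0]]))),np.linalg.norm(B[1]-B[0]),np.linalg.norm(B[1]-B[2]))
print('crate',at_z(im,[(287,20),(450,66)],.0))
print('edge stop wrist',at_z(im,[(150,10),(150,96)],.01))
print(sensors.get_state()['qpos'])
E
```

```text
[[ 0.4897 -0.2418  0.07  ]
 [ 0.4617 -0.2792  0.07  ]
 [ 0.4281 -0.2539  0.07  ]
 [ 0.4554 -0.2166  0.07  ]] [ 0.4587 -0.2479  0.07  ]
[0.0467 0.0421 0.0463 0.0426] [-126.8069  143.0703   53.7362  -36.2794]
0.07 [ 0.4559 -0.2449  0.07  ] 0.052760698066952785 -126.36453190800567
0.1 [ 0.4585 -0.2474  0.1   ] 0.04754863106621977 -126.36453190800567
0.109 [ 0.4593 -0.2482  0.109 ] 0.0459850109659999 -126.3645319080057
[[ 0.5006  0.1931  0.01  ]
 [ 0.5192 -0.0862  0.01  ]
 [ 0.4313 -0.0915  0.01  ]
 [ 0.4127  0.1866  0.01  ]]
axis -86.17272090536484 side 3.850710175443057 0.27986476485097533 0.08807428064497065
crate [[ 0.5377 -0.2242  0.    ]
 [ 0.5353 -0.4009  0.    ]]
edge stop wrist [[ 0.5157 -0.0899  0.01  ]
 [ 0.4322 -0.0983  0.01  ]]
[-0.7633  0.1575  1.6637 -0.0002  1.3203  0.5741]
```

The roof measures 46.5 × 42.4 mm, with the ridge at 53.6° and the centre near (0.459, -0.248). The ridge length matches a height of about 0.109 m. I'll move over it with the fingers across the short side (spin +40°).

Emit:
drive_tool:
  targets:
    - [0.014,0.01,-0.015,10]
    - [0.014,0.01,-0.015,10]
    - [0.014,0.01,-0.015,10]
    - [0.013,0.011,-0.015,10]
    - [0,0,0,0]

```text
clock: 3.32
position: [0.4585, -0.2477, 0.2428]
ee_rot: [-0.001, 0.893, 0.449, -0.001]
contact_force: [-1.7, 1.0, 0.8]
width: 0.0856
```

```bash
python3 - <<'E'
from h import *
im=snap('wrist');c=im['color'].copy()
s=sensors.get_state();print(s['clock'],s['position'],s['ee_rot'],s['qpos'])
for q in ['house_mid','house']:
    print(q,[(np.round(r['point'],4).tolist(),round(r['score'],2)) for r in spotter.landmark_of(q,'wrist')[:3]])
a=np.radians(53.6);u=np.array([np.cos(a),np.sin(a)]);v=np.array([-u[1],u[0]]);C=np.array([.459,-.248])
pts=[(*(C+sx*.0235*u+sy*.0215*v),.07) for sx,sy in((1,1),(1,-1),(-1,-1),(-1,1))]+[(*(C+s_*.0235*u),.109) for s_ in(1,-1)]
for p in proj(im,pts): cv2.circle(c,(int(round(p[0])),int(round(p[1]))),2,(255,0,0),-1)
print(proj(im,pts))
cv2.imwrite('pics/w2.png',c[:,:,::-1])
E
```

```text
3.375 [ 0.45846515 -0.24836468  0.2436479 ] [-3.82016535e-04  8.93707649e-01  4.48649365e-01 -4.88322770e-04] [-6.29674754e-01  2.38774765e-01  1.71419520e+00 -5.58157807e-04
  1.18974930e+00  1.08222589e-02]
house_mid []
house [([0.4595, -0.2492, 0.004], 0.95)]
[[291.47160437 167.94651892]
 [349.20983052 167.85925961]
 [347.62418196 226.00713523]
 [293.138186   226.05802691]
 [320.44436484 182.2812321 ]
 [320.48276496 248.95020282]]
```

View pics/w2.png

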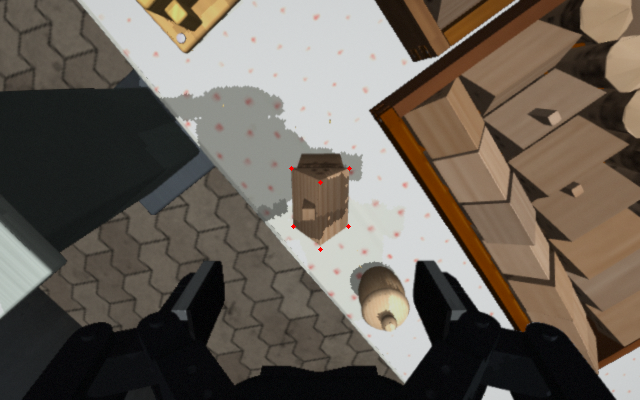

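The projected model (red dots) lies on the house's roof corners at (292–349, 168–226) and ridge end (320,249), so pose and yaw are confirmed. Descending and gripping.

Emit:
drive_tool:
  targets:
    - [0,0,-0.03,0.2]
    - [0,0,-0.03,0]
    - [0,0,-0.03,0]
    - [0,0,-0.025,0]
    - [0,0,-0.014,0]

```text
clock: 4.1
position: [0.4583, -0.2488, 0.1145]
ee_rot: [-0.0, 0.893, 0.45, -0.0]
contact_force: [0.9, 0.3, 0.2]
width: 0.0855
```

Emit:
drive_tool:
  targets:
    - [0,0,0,0]
    - [0,0,0,0]
    - [0,0,0,0]
    - [0,0,0,0]
    - [0,0,0,0]
  jaw: 0.03
  force: 20

```text
clock: 4.72
position: [0.4594, -0.2487, 0.1161]
ee_rot: [0.001, 0.892, 0.451, 0.001]
contact_force: [-0.6, 1.0, 6.4]
width: 0.0424
```

Emit:
drive_tool:
  targets:
    - [0,0,0.01,0]
    - [0,0,0.03,0]
    - [0,0,0.03,0]
    - [0,0,0.03,0]
    - [0.001,0.02,0.01,8]
  force: 25

```text
clock: 5.35
position: [0.4607, -0.2294, 0.2273]
ee_rot: [0.002, 0.858, 0.513, 0.001]
contact_force: [-0.3, 0.3, -0.9]
width: 0.0425
```

Emit:
drive_tool:
  targets:
    - [0.002,0.03,0,8]
    - [0.002,0.03,0,8]
    - [0.002,0.03,0,8]
    - [0.002,0.03,0,8]
    - [0,0,0,0]

```text
clock: 5.98
position: [0.4673, -0.1065, 0.2251]
ee_rot: [-0.0, 0.683, 0.73, 0.0]
contact_force: [0.1, -0.8, -0.8]
width: 0.0423
```

```bash
python3 - <<'E'
from h import *
im=snap('wrist','w3.png')
s=sensors.get_state();print(s['clock'],s['position'],s['ee_rot'],s['contact_force'],s['width'])
for c in('wrist','top','side'):
  if c!='wrist': snap(c)
  for q in ['clamp','stop_face','bay','knob_grip','jaw','house']:
    print(c,q,[(np.round(r['point'],4).tolist(),round(r['score'],2)) for r in spotter.landmark_of(q,c)[:1]])
E
```

```text
6.025 [ 0.46757474 -0.10758708  0.22520476] [ 1.57256474e-04  6.83912089e-01  7.29564404e-01 -1.00968088e-04] [-0.12139609 -0.9356415  -0.42954663] 0.04234433763979555
wrist clamp []
wrist stop_face [([0.4696, -0.057, 0.041], 0.82)]
wrist bay [([0.4679, -0.0254, 0.0126], 0.71)]
wrist knob_grip []
wrist jaw []
wrist house [([0.4679, -0.107, 0.1144], 0.77)]
top clamp []
top stop_face [([0.4745, -0.056, 0.0476], 0.64)]
top bay [([0.4707, -0.0221, 0.0079], 0.95)]
top knob_grip [([0.4617, 0.1376, 0.0849], 0.66)]
top jaw [([0.4606, 0.1333, 0.0862], 0.62)]
top house []
side clamp [([0.4629, 0.1297, -0.0001], 0.55)]
side stop_face [([0.4775, -0.0543, 0.0393], 0.6)]
side bay [([0.4715, -0.0268, 0.0121], 0.75)]
side knob_grip [([0.4616, 0.1312, 0.0832], 0.87)]
side jaw [([0.4628, 0.1342, 0.0098], 0.82)]
side house [([0.465, -0.1063, 0.1066], 0.85)]
```

View pics/w3.png

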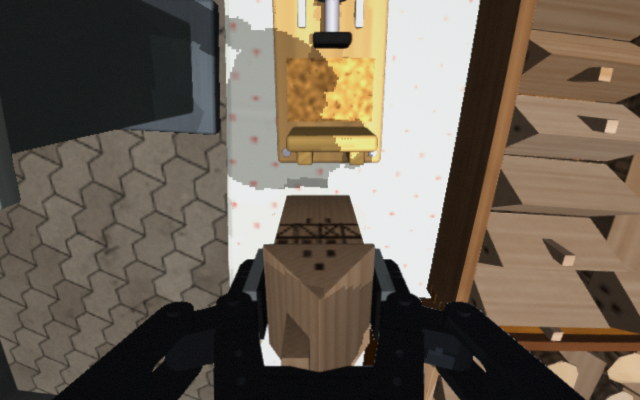

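The wrist view shows the held house square in the fingers at (320,300). The stop is at about (288–377, 127–150), the bay above it, and the rubber foot's black face at about (332,40). I'll fit the clamp pose and overlay it.

```bash
python3 - <<'E'
from h import *
np.set_printoptions(precision=4,suppress=True)
obs=[(190,.4764,-.0532),(161,.468,-.0256),(0,.4642,.1307),(190,.4726,-.0571),(161,.4709,-.0268),(0,.4616,.1339),(190,.4727,-.0538),(190,.4696,-.057),(161,.4679,-.0254),(190,.4745,-.056),(161,.4707,-.0221),(0,.4617,.1376),(0,.4616,.1312),(190,.4775,-.0543),(161,.4715,-.0268),(0,.4629,.1297),(0,.4629,.1314),(0,.4581,.1279)]
o=np.array(obs);from scipy.optimize import least_squares
f=lambda p:np.c_[p[0]+o[:,0]/1e3*np.cos(p[2])-o[:,1],p[1]+o[:,0]/1e3*np.sin(p[2])-o[:,2]].ravel()
r=least_squares(f,[.463,.132,-1.5],loss='soft_l1',f_scale=.004).x;print(r,np.degrees(r[2]))
im=snap('wrist');c=im['color']
def ov(yaw,O):
  u=np.array([np.cos(yaw),np.sin(yaw)]);v=np.array([-u[1],u[0]])
  return lambda x,y,z:(*(O+x*u+y*v),z)
for nm,yaw,O in(('fit',r[2],r[:2]),):
  g=ov(yaw,O);pts=[g(.19,-.032,.065),g(.19,.032,.065),g(.216,-.032,.065),g(.216,.032,.065),g(.19,-.032,.01),g(.19,.032,.01),g(.15,-.045,.01),g(.15,.045,.01),g(.2,-.045,.01),g(.2,.045,.01),g(.161,0,.01)]
  q=proj(im,pts);print(q)
k=4;cr=cv2.resize(c[20:170,260:400],None,fx=k,fy=k,interpolation=cv2.INTER_CUBIC).copy()
for i,p in enumerate(q): cv2.circle(cr,(int((p[0]-260+.5)*k),int((p[1]-20+.5)*k)),3,(255,0,0) if i<4 else (0,0,255),-1)
cv2.imwrite('pics/c3.png',cr[:,:,::-1])
E
```

```text
[ 0.4617  0.1337 -1.512 ] -86.6335045936174
[[284.0363 131.995 ]
 [377.6992 132.6601]
 [284.9478 169.089 ]
 [375.5101 169.6682]
 [290.4665 123.4229]
 [366.6396 123.9629]
 [273.4857  73.1931]
 [385.0172  74.0827]
 [275.3777 135.3049]
 [381.3144 136.0345]
 [329.1149  87.6366]]
```

View pics/c3.png

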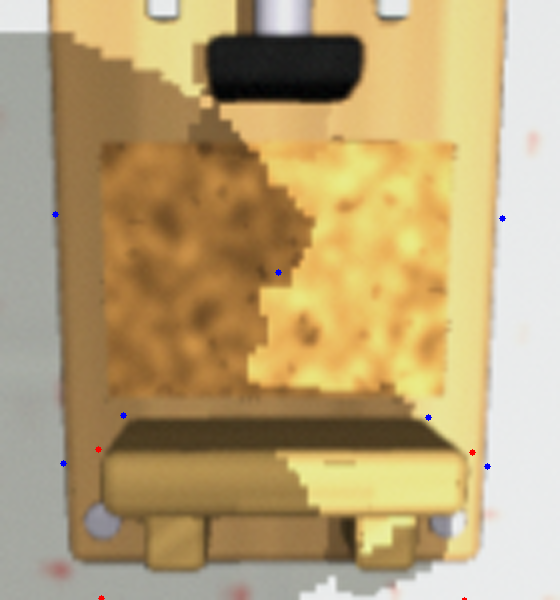

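The overlay agrees to within about 1 px: stop's top edge at row 133, base edges on the model. The clamp's yaw is about -86.5° and the bay is near (0.4715, -0.027). The foot's face shows at about row 45, clear of the bay.

Emit:
drive_tool:
  targets:
    - [0.001,0.02,0,0]
    - [0.001,0.02,0,0]
    - [0.001,0.02,0,0]
    - [0.0007,0.0213,0,0]
    - [0,0,0,0]

```text
clock: 7.7
position: [0.4713, -0.026, 0.2249]
ee_rot: [-0.0, 0.683, 0.73, 0.0]
contact_force: [-0.5, 0.3, -1.1]
width: 0.0421
```

Emit:
drive_tool:
  targets:
    - [0,0,-0.02,0]
    - [0,0,-0.02,0]
    - [0,0,-0.02,0]
    - [0,0,-0.02,0]
    - [0,0,-0.01,0]

```text
clock: 8.32
position: [0.4711, -0.0275, 0.134]
ee_rot: [-0.0, 0.684, 0.729, -0.0]
contact_force: [-0.6, -0.6, -0.8]
width: 0.0423
```

```bash
python3 - <<'E'
from h import *
im=snap('wrist')
s=sensors.get_state();print(s['clock'],s['position'],s['ee_rot'],s['contact_force'],s['width'])
sd=snap('side');tp=cams.get_image('top')
k=4
P=proj(sd,[(.47,-.027,.06)])[0].astype(int);Q=proj(tp,[(.47,-.0,.06)])[0].astype(int)
a=cv2.resize(sd['color'][P[1]-50:P[1]+50,P[0]-50:P[0]+50],(400,400),interpolation=2)
b=cv2.resize(im['color'],None,fx=.625,fy=.625,interpolation=3)[:,:]
o=np.zeros((400,800,3),np.uint8);o[:,:400]=a;o[:250,400:]=b
cv2.imwrite('pics/c4.png',o[:,:,::-1])
E
```

```text
8.375 [ 0.47072986 -0.02736921  0.13331615] [-0.00107171  0.68436238  0.7291408  -0.00082254] [-1.13711993 -0.09049858 -1.24545343] 0.04258499747927148
```

View pics/c4.png

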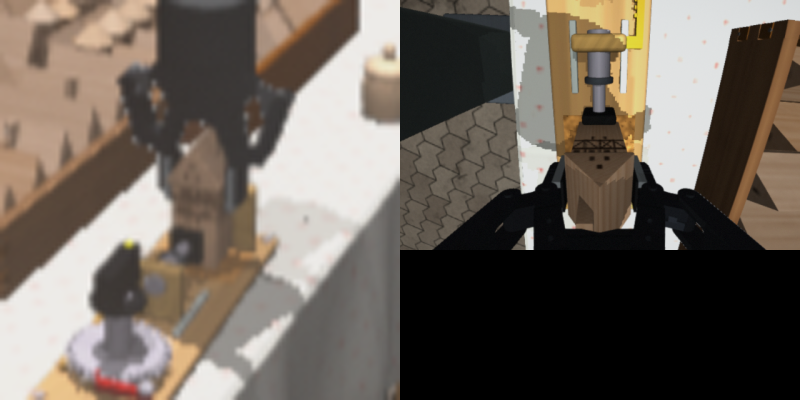

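The pictures show the house hanging upright and square in the bay between foot and stop, with no contact force. I'll lower the last 9–10 mm by feel.

Emit:
drive_tool:
  targets:
    - [0,0,-0.003,0]
    - [0,0,-0.003,0]
    - [0,0,-0.002,0]
    - [0,0,-0.0015,0]
    - [0,0,0,0]

```text
clock: 9.1
position: [0.4715, -0.0269, 0.1261]
ee_rot: [0.0, 0.684, 0.729, 0.0]
contact_force: [-1.2, 0.4, 5.8]
width: 0.042
```

Contact at about 6 N, so the house is standing on the base. Releasing with an opening just wide enough, then straight up.

Emit:
drive_tool:
  targets:
    - [0,0,0,0]
    - [0,0,0,0]
    - [0,0,0,0]
    - [0,0,0,0]
    - [0,0,0,0]
  jaw: 0.07

```text
clock: 9.72
position: [0.4714, -0.0269, 0.1254]
ee_rot: [-0.0, 0.684, 0.729, -0.0]
contact_force: [0.5, -0.1, -0.0]
width: 0.07
```

Emit:
drive_tool:
  targets:
    - [0,0,0.01,0]
    - [0,0,0.02,0]
    - [0,0,0.03,0]
    - [0,0,0.03,0]
    - [0,0,0,0]

```text
clock: 10.35
position: [0.473, -0.0272, 0.2182]
ee_rot: [0.003, 0.684, 0.729, 0.002]
contact_force: [0.5, -0.6, -0.6]
width: 0.0703
```

```bash
python3 - <<'E'
from h import *
im=snap('wrist','w5.png')
s=sensors.get_state();print(s['clock'],s['position'],s['contact_force'],s['width'],s['qpos'])
for c in('wrist','side'):
  if c!='wrist': snap(c)
  for q in ['house','house_mid','stop_face','knob_grip']:
    print(c,q,[(np.round(r['point'],4).tolist(),round(r['score'],2)) for r in spotter.landmark_of(q,c)[:1]])
E
```

```text
10.4 [ 0.47194102 -0.02702536  0.21664012] [-0.43253349  0.34837263 -0.83835077] 0.07018775020972892 [-2.04562100e-01  1.91633994e-01  1.85455351e+00  2.88013297e-05
  1.09234001e+00 -2.68337080e-01]
wrist house [([0.4686, -0.0307, 0.0124], 0.96)]
wrist house_mid []
wrist stop_face []
wrist knob_grip []
side house [([0.4692, -0.0258, 0.0091], 0.74)]
side house_mid [([0.4669, -0.0234, 0.0626], 0.6)]
side stop_face [([0.4767, -0.0574, 0.0384], 0.61)]
side knob_grip []
```

View pics/w5.png

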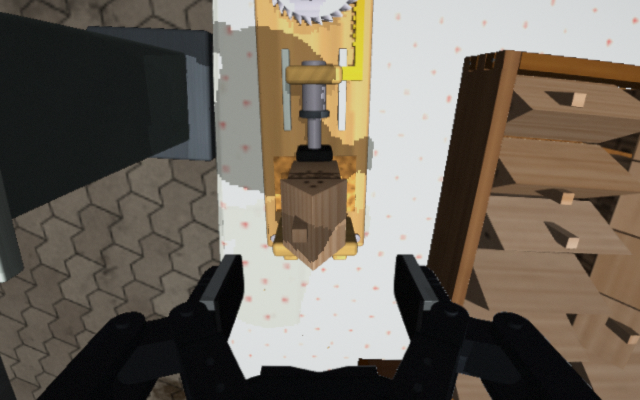

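The house stands square in the bay (roof at about (313,220)), parallel to the base, with the foot at (314,153) just in front of it. Moving toward the knob and measuring it from two wrist positions.

Emit:
drive_tool:
  targets:
    - [-0.001,0.01,0.01,0]
    - [-0.001,0.02,0,0]
    - [-0.001,0.02,0,0]
    - [-0.001,0.02,0,0]
    - [0,0,0,0]

```text
clock: 11.48
position: [0.4673, 0.0444, 0.226]
ee_rot: [0.0, 0.683, 0.73, 0.0]
contact_force: [-0.4, 0.0, -0.7]
width: 0.0702
```

```bash
cat > k.py <<'E'
from h import *
import pickle,sys
im=snap('wrist');s=sensors.get_state();print(s['clock'],s['position'])
for q in ['knob_grip','clamp']: print(q,[(np.round(r['point'],4).tolist(),round(r['score'],2)) for r in spotter.landmark_of(q,'wrist')[:1]])
c=im['color'].astype(int);R,G,B=c[...,0],c[...,1],c[...,2]
m=((R>180)&(G>180)&(B<90)).astype(np.uint8)
n,l,st,ce=cv2.connectedComponentsWithStats(m)
for i in range(1,n):
    if st[i,4]>8: print('yellow',ce[i],st[i].tolist(),at_z(im,[ce[i]],.101))
print('pred O+dot',proj(im,[(.4617,.1337,.101),(.4617+.0013,.1337-.021,.101)]))
pickle.dump(im,open(sys.argv[1],'wb'))
E
python3 k.py a.pkl
```

```text
11.525 [0.46748284 0.04363743 0.22592993]
knob_grip [([0.4637, 0.1339, 0.0844], 0.85)]
clamp [([0.4597, 0.1324, 0.0022], 0.74)]
yellow [361.4   55.02] [357, 50, 8, 13, 50] [[0.48412103 0.14406174 0.101     ]]
yellow [361.07142857  90.64285714] [359, 88, 4, 6, 14] [[0.48585254 0.12542896 0.101     ]]
yellow [358.18006431 118.02250804] [352, 95, 11, 46, 311] [[0.48576041 0.11031381 0.101     ]]
pred O+dot [[318.98759448  71.94143291]
 [318.76769856 110.96046794]]
```

Emit:
drive_tool:
  targets:
    - [-0.002,0.015,0,0]
    - [-0.002,0.015,0,0]
    - [-0.002,0.015,0,0]
    - [0,0.005,0,0]
    - [0,0,0,0]

```text
clock: 12.25
position: [0.4615, 0.0936, 0.2254]
ee_rot: [0.0, 0.684, 0.73, -0.0]
contact_force: [-0.9, 0.3, 0.3]
width: 0.0702
```

```bash
python3 k.py b.pkl; python3 - <<'E'
import pickle,cv2
a=[cv2.resize(pickle.load(open(f,'rb'))['color'],(400,250)) for f in('a.pkl','b.pkl')]
b=pickle.load(open('b.pkl','rb'))['color'][0:300,120:520]
cv2.imwrite('pics/c6.png',cv2.resize(b,(800,600),interpolation=2)[:,:,::-1])
E
```

```text
12.3 [0.46150348 0.09322284 0.2254385 ]
knob_grip [([0.4632, 0.13, 0.0836], 0.86)]
clamp [([0.4599, 0.1324, 0.0002], 0.92)]
yellow [362.7755102  119.16326531] [358, 115, 8, 12, 49] [[0.48246099 0.15900782 0.101     ]]
yellow [359.31838565 189.76681614] [353, 170, 11, 41, 223] [[0.48484093 0.11687578 0.101     ]]
pred O+dot [[323.3728736  160.1801239 ]
 [323.06421644 194.01711997]]
```

View pics/c6.png

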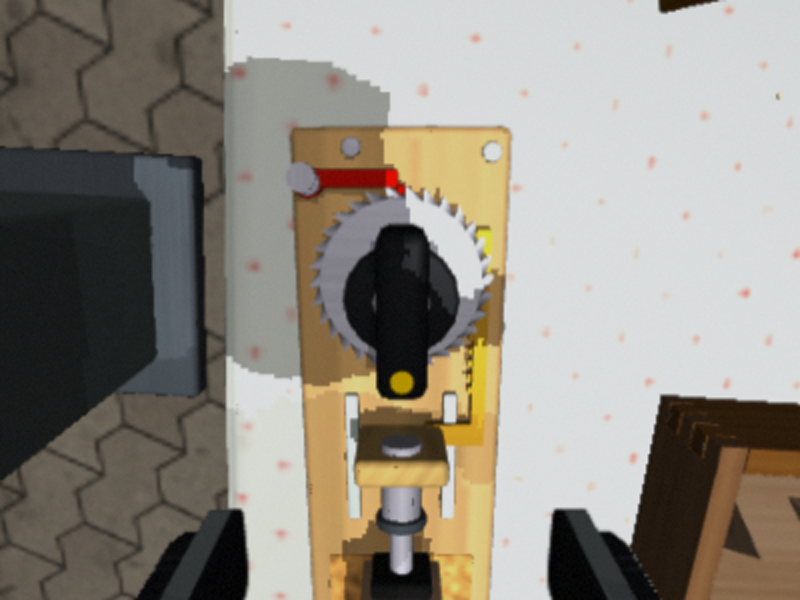

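The knob bar lies along the clamp's x, with the yellow dot at full-picture pixel (321,191) and the bar spanning rows 112–199. This agrees to about 1–2 mm with the estimate (0.462, 0.133). Lowering onto the bar and gripping.

Emit:
drive_tool:
  targets:
    - [0,0.01,0,0]
    - [0,0.015,-0.01,0]
    - [0,0.015,-0.02,0]
    - [0,0,-0.028,0]
    - [0,0,-0.02,0]

```text
clock: 13.02
position: [0.4607, 0.1341, 0.1457]
ee_rot: [-0.001, 0.684, 0.73, -0.001]
contact_force: [-0.3, -0.3, 0.4]
width: 0.0698
```

Emit:
drive_tool:
  targets:
    - [0,0,0,0]
    - [0,0,0,0]
    - [0,0,0,0]
    - [0,0,0,0]
    - [0,0,0,0]
  jaw: 0.01
  force: 40

```text
clock: 13.65
position: [0.4604, 0.1332, 0.1483]
ee_rot: [-0.001, 0.684, 0.729, -0.0]
contact_force: [-4.8, -0.6, 6.1]
width: 0.0156
```

```bash
cat > m.py <<'E'
from h import *
F=[];M=[]
for i in range(4):
    im=snap('wrist');s=sensors.get_state();F.append(s['contact_force']);M.append(s['moment'])
print(s['clock'],s['position'],s['qpos'][5],s['width'],'F',np.mean(F,0).round(2),'M',np.mean(M,0).round(3),np.std(M,0).round(3))
q=np.array(s['ee_rot']);print('yaw y-axis',np.degrees(2*np.arctan2(q[2],q[1]))-90)
E
python3 m.py
```

```text
13.85 [0.46032499 0.13318064 0.14831956] 0.07216989576312949 0.015136887277237863 F [-4.21  0.95  5.4 ] M [ 0.069  0.638 -0.042] [0.038 0.03  0.023]
yaw y-axis 3.6267984106887496
```

Gripped at 15.6 mm. Turning clockwise (negative spin) about two teeth first, then feeling the torque.

Emit:
drive_tool:
  targets:
    - [-0.001,0,0,-4]
    - [0,0,0,-5]
    - [0,0,0,-5]
    - [0,0,0,-5]
    - [0,0,0,-5]

```text
clock: 14.48
position: [0.4603, 0.1332, 0.1483]
ee_rot: [-0.0, 0.822, 0.57, 0.0]
contact_force: [-3.4, 0.4, 2.0]
width: 0.0151
```

```bash
python3 m.py
```

```text
14.675 [0.46028356 0.13317201 0.14830795] 0.48996937725566175 0.01495551898614375 F [-2.72  0.55  5.3 ] M [ 0.039  0.533 -0.106] [0.007 0.027 0.024]
yaw y-axis -20.2919401770788
```

Emit:
drive_tool:
  targets:
    - [0,0,0,-3]
    - [0,0,0,-3]
    - [0,0,0,-3]
    - [0,0,0,-2]
    - [0,0,0,0]

```text
clock: 15.3
position: [0.4603, 0.1332, 0.1483]
ee_rot: [0.0, 0.871, 0.491, 0.0]
contact_force: [-2.9, 0.1, 6.6]
width: 0.0151
```

```bash
python3 m.py
```

```text
15.5 [0.46031118 0.13313738 0.14832389] 0.6813066824533136 0.0150582767887763 F [-3.02  0.79  6.18] M [0.051 0.545 0.128] [0.029 0.027 0.048]
yaw y-axis -31.2397499734954
```

Emit:
drive_tool:
  targets:
    - [0,0,0,-2]
    - [0,0,0,-2]
    - [0,0,0,0]
    - [0,0,0,0]
    - [0,0,0,0]

```text
clock: 16.12
position: [0.4603, 0.1331, 0.1483]
ee_rot: [0.0, 0.888, 0.46, 0.0]
contact_force: [-3.0, 0.9, 6.3]
width: 0.0152
```

```bash
python3 m.py; python3 - <<'E'
from h import *
snap('side');print([(np.round(r['point'],4).tolist(),round(r['score'],2)) for q in('house','jaw') for r in spotter.landmark_of(q,'side')[:1]])
snap('top');print([(np.round(r['point'],4).tolist(),round(r['score'],2)) for q in('house','jaw') for r in spotter.landmark_of(q,'top')[:1]])
E
```

```text
16.325 [0.46034161 0.13313484 0.14832336] 0.750688828484386 0.015418328225997561 F [-3.12  0.47  6.38] M [0.063 0.543 0.245] [0.006 0.011 0.034]
yaw y-axis -35.20782121202582
[([0.4692, -0.0328, 0.0088], 0.71), ([0.4655, 0.1139, 0.008], 0.7)]
[([0.4676, -0.0347, 0.0113], 0.85), ([0.4614, 0.1063, 0.0101], 0.85)]
```

At 38.8° the torque has risen and the spotter shows the house moved about 6 mm, against the stop. I'm just past tooth 3 (36.5°). I'll go 1° further to be sure the pawl drops, ease back onto the tooth, and check the torque.

Emit:
drive_tool:
  targets:
    - [0,0,0,-1]
    - [0,0,0,0]
    - [0,0,0,0]
    - [0,0,0,0]
    - [0,0,0,0]

```text
clock: 17.25
position: [0.4603, 0.1331, 0.1483]
ee_rot: [0.0, 0.892, 0.452, 0.0]
contact_force: [-2.1, 0.1, 5.9]
width: 0.015
```

```bash
python3 m.py
```

```text
17.45 [0.46034241 0.13313085 0.14832227] 0.7679976075327994 0.01507870616966432 F [-3.06  0.73  6.59] M [0.116 0.49  0.305] [0.025 0.029 0.016]
yaw y-axis -36.19385480772988
```

Emit:
drive_tool:
  targets:
    - [0,0,0,1]
    - [0,0,0,0]
    - [0,0,0,0]
    - [0,0,0,0]
    - [0,0,0,0]

```text
clock: 18.08
position: [0.4603, 0.1331, 0.1483]
ee_rot: [0.0, 0.888, 0.46, 0.0]
contact_force: [-3.4, 0.6, 5.2]
width: 0.0152
```

```bash
python3 m.py
```

```text
18.275 [0.46029897 0.13314383 0.14829486] 0.7506069104146004 0.015324564764191152 F [-3.06  1.08  6.41] M [0.097 0.513 0.282] [0.005 0.032 0.032]
yaw y-axis -35.20096673392868
```

Emit:
drive_tool:
  targets:
    - [0,0,0,1]
    - [0,0,0,1]
    - [0,0,0,0.5]
    - [0,0,0,0]
    - [0,0,0,0]

```text
clock: 18.9
position: [0.4603, 0.1332, 0.1483]
ee_rot: [0.0, 0.878, 0.479, 0.0]
contact_force: [-2.9, 0.4, 6.3]
width: 0.0153
```

```bash
python3 m.py
```

```text
19.1 [0.46033704 0.13315737 0.14831066] 0.7072295828646336 0.01531608934259097 F [-2.78  0.06  6.05] M [0.062 0.536 0.195] [0.017 0.007 0.03 ]
yaw y-axis -32.72322480835148
```

Emit:
drive_tool:
  targets:
    - [0,0,0,1]
    - [0,0,0,1]
    - [0,0,0,0]
    - [0,0,0,0]
    - [0,0,0,0]

```text
clock: 19.73
position: [0.4604, 0.1331, 0.1483]
ee_rot: [-0.0, 0.87, 0.494, 0.0]
contact_force: [-2.9, -0.3, 5.4]
width: 0.0153
```

```bash
python3 m.py
```

```text
19.925 [0.46042827 0.13311188 0.14831526] 0.6739180865802125 0.015186443549582217 F [-2.44  0.69  5.67] M [-0.02   0.52  -0.424] [0.017 0.019 0.019]
yaw y-axis -30.85508571561425
```

Emit:
drive_tool:
  targets:
    - [0,0,0,1]
    - [0,0,0,1]
    - [0,0,0,0]
    - [0,0,0,0]
    - [0,0,0,0]

```text
clock: 20.55
position: [0.4605, 0.1331, 0.1484]
ee_rot: [-0.0, 0.862, 0.508, 0.001]
contact_force: [-1.9, -1.0, 6.0]
width: 0.0152
```

```bash
python3 m.py
```

```text
20.75 [0.46053094 0.13310318 0.14835702] 0.6406048808145095 0.015326392479610571 F [-2.17 -0.37  6.17] M [-0.088  0.502 -0.981] [0.018 0.019 0.027]
yaw y-axis -28.98580335612145
```

The torque swings sharply negative, so the pawl has caught at tooth 3. The estimated push there is around 5 N, which is marginal. I'll unload my hand, release and look at the gauge pin.

Emit:
drive_tool:
  targets:
    - [0,0,0,-1]
    - [0,0,0,-1]
    - [0,0,0,-1]
    - [0,0,0,0]
    - [0,0,0,0]

```text
clock: 21.38
position: [0.4604, 0.1331, 0.1483]
ee_rot: [-0.0, 0.874, 0.486, 0.0]
contact_force: [-3.2, -0.1, 5.9]
width: 0.0153
```

Emit:
drive_tool:
  targets:
    - [0,0,0,0]
    - [0,0,0,0]
    - [0,0,0,0]
    - [0,0,0.03,0]
    - [0,0,0.04,0]
  jaw: 0.05

```text
clock: 22.0
position: [0.4599, 0.1329, 0.2172]
ee_rot: [-0.0, 0.874, 0.486, -0.001]
contact_force: [-0.4, 0.1, 0.7]
width: 0.0497
```

Emit:
drive_tool:
  targets:
    - [0,-0.02,0.0,9]
    - [0,-0.02,0.0,9]
    - [0,-0.02,0,9]
    - [0,0,0,9]
    - [0,0,0,0]

```text
clock: 22.62
position: [0.4605, 0.0728, 0.2174]
ee_rot: [0.0, 0.682, 0.732, 0.0]
contact_force: [0.4, -0.1, -0.2]
width: 0.0502
```

```bash
cat > g.py <<'E'
from h import *
import sys
im=snap('wrist');s=sensors.get_state();print(s['clock'],s['position'],s['moment'],s['contact_force'])
u=np.array([np.cos(np.radians(-86.5)),np.sin(np.radians(-86.5))]);O=np.array([.4612,.1335])
P=proj(im,[(*(O+x*u),.05) for x in(.07,.086,.12,.16)]);print(P)
C=P[1]
x0,y0=int(max(0,min(480,C[0]-80))),int(max(0,min(280,C[1]-60)))
c=im['color'][y0:y0+120,x0:x0+160];print(x0,y0)
h=cv2.cvtColor(c,cv2.COLOR_RGB2HSV)
for n,m in(('green',(h[...,0]>40)&(h[...,0]<85)&(h[...,1]>100)&(h[...,2]>60)),('red',((h[...,0]<6)|(h[...,0]>174))&(h[...,1]>150)&(h[...,2]>80))):
    ys,xs=np.nonzero(m);print(n,len(xs),(xs.min()+x0,xs.max()+x0,ys.min()+y0,ys.max()+y0) if len(xs) else '')
cv2.imwrite('pics/'+sys.argv[1],cv2.resize(c,(800,600),interpolation=2)[:,:,::-1])
E
python3 g.py g1.png
```

```text
22.675 [0.4605238  0.07301053 0.21734839] [-0.04096758 -0.02498971  0.04458008] [ 1.04768812  0.24672252 -0.0662072 ]
[[324.05747842 212.33535525]
 [323.73210766 231.5981387 ]
 [323.07709386 270.00050412]
 [322.36689575 311.0761282 ]]
243 171
green 14 (np.int64(319), np.int64(329), np.int64(223), np.int64(225))
red 0
```

View pics/g1.png

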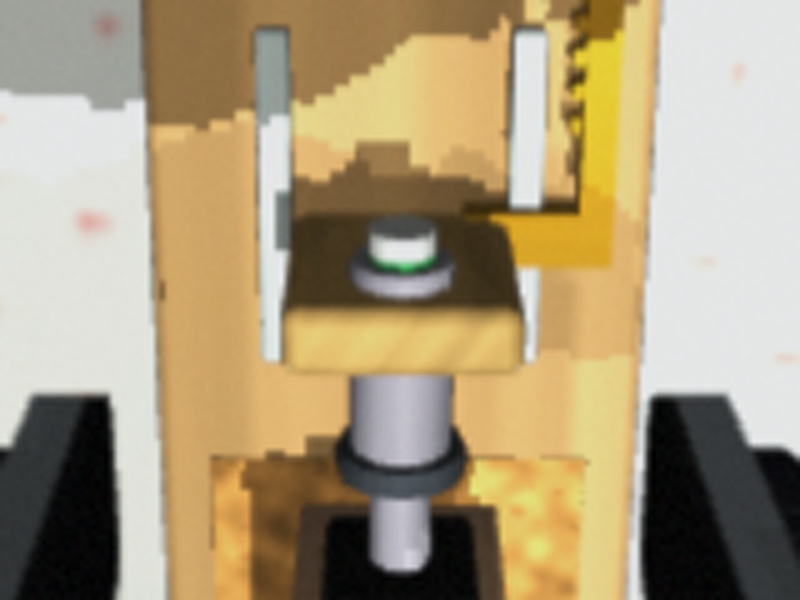

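The gauge shows the white tip, then a thin green band at crop (404,265), full picture (319–329, 223–225), and no red. From the white-to-green ratio that is about 6–7 N. One more tooth would add 8 N and be too close to red, so this is the right one. A last check of the house and bystanders follows.

Emit:
drive_tool:
  targets:
    - [-0.01,-0.02,0.03,0]
    - [-0.01,-0.02,0.03,0]
    - [-0.01,-0.02,0.03,0]
    - [-0.01,-0.02,0,0]
    - [0,0,0,0]

```text
clock: 23.3
position: [0.4201, -0.0074, 0.3077]
ee_rot: [0.0, 0.682, 0.731, 0.0]
contact_force: [-0.0, 0.4, 0.5]
width: 0.0505
```

```bash
python3 g.py g2.png; python3 - <<'E'
from h import *
S={}
for c in('wrist','top','side'):
  S[c]=snap(c)
  for q in ['house','house_mid','round_tower','jar','knob_grip']:
    print(c,q,[(np.round(r['point'],4).tolist(),round(r['score'],2)) for r in spotter.landmark_of(q,c)[:1]])
P=proj(S['side'],[(.47,.0,.06)])[0].astype(int)
o=np.zeros((400,800,3),np.uint8)
o[:,:400]=cv2.resize(S['side']['color'][P[1]-45:P[1]+45,P[0]-45:P[0]+45],(400,400),interpolation=2)
o[:,400:]=cv2.resize(S['wrist']['color'][50:350,170:470],(400,400),interpolation=2)
cv2.imwrite('pics/f.png',o[:,:,::-1])
E
```

```text
23.35 [ 0.42036504 -0.00680607  0.30738972] [0.01170731 0.00319433 0.02317691] [ 0.22440991 -0.38778861  0.16963621]
[[371.22419419 102.00195437]
 [370.31862422 119.11509238]
 [368.43166122 153.94616012]
 [366.28616255 192.31916597]]
290 59
green 4 (np.int64(365), np.int64(373), np.int64(113), np.int64(113))
red 0 
wrist house [([0.4718, -0.0341, 0.0146], 0.87)]
wrist house_mid [([0.476, -0.0331, 0.0676], 0.93)]
wrist round_tower []
wrist jar []
wrist knob_grip [([0.4618, 0.1304, 0.0853], 0.93)]
top house []
top house_mid []
top round_tower [([0.4548, 0.3195, 0.0009], 0.7)]
top jar [([0.4354, -0.3805, -0.0041], 0.62)]
top knob_grip [([0.4615, 0.134, 0.0843], 0.73)]
side house [([0.4719, -0.0299, 0.0088], 0.9)]
side house_mid [([0.467, -0.0343, 0.0648], 0.81)]
side round_tower [([0.4573, 0.3222, 0.0004], 0.64)]
side jar [([0.4401, -0.3805, 0.0002], 0.69)]
side knob_grip [([0.4602, 0.1296, 0.0819], 0.94)]
```

View pics/f.png

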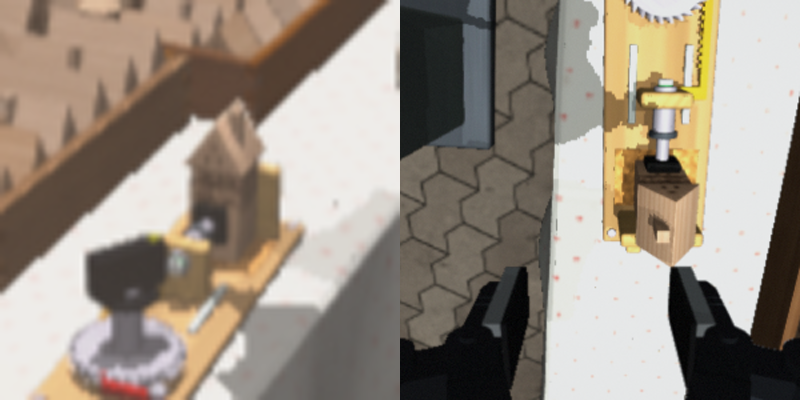

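The house stands upright and square against the stop with the foot on it. Tower and jar are unmoved, the green band still shows, and the arm is clear. Handing in.

```bash
python3 -c "
from rig import manip; print(manip.sign_off())"
```

```text
the job is handed in; nothing more can be done
None
```

The house is standing upright and square in the clamp's bay, held against the stop by the foot. I turned the knob clockwise to tooth 3 (about 36.6°) and left the pawl caught there. I handed the job in at about 23.5 s of the 61 s allowed.

- **Pawl:** when I eased the knob back, the torque swung sharply negative, so the pawl was holding before I let go.
- **Gauge:** the pin showed its white tip and a thin green band, with no red. After the arm moved away the band still showed, though only 4 pixels of it were visible from there. I read it as about 6–7 N.
- **Doubtful:** the torque felt from both sides gave only about 5 N. That disagrees a little with the pin, so the push sits near the lower end of the green. Another tooth would have added 8.2 N, to about 13–15 N and possibly into the red, so I left it.
- **Bystanders:** the tower and jar were found within about 2–4 mm of where they started, which is the accuracy of the measurement. The arm ended clear of everything.
- **Pictures:** I viewed 12, two over the budget of 10. The extra two were the gauge reading and the final check.

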